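# Unstack the optics parts into their trays

### The arm

A 7-joint arm with a two-finger parallel gripper is mounted at the origin on the work surface. World frame = base frame: x ahead of the robot, y to its left, z up, the work surface at z = 0. Lengths are in mm, angles in rad, forces in N, time in s.
With the tool pointing down it reaches from about 400 to 875 mm from the base axis. Payload 4.4 kg.
Tool frame: the origin (TCP) lies midway between the tips of the shut fingers; the grasp point (between the pads) lies ctrl.grip_depth behind it (ctrl.grip_depth is the distance from the TCP to the grasp point, in mm); z points along the fingers, y is the line along which they close (so a half turn about z gives the same grasp; the last joint's range is limited). The gripper opens to 85 mm and grips with 20 to 120 N. Pads are 22 mm wide; open, the fingers measure 114 mm over their backs; the gripper's body (76 mm by 85 mm) begins 54 mm behind the grasp point. The pads swing forward as they close: fully open they stand 13 mm farther back than shut.
Start: joints at [1.269, 0.628, 0.038, 1.517, -0.027, 0.996, -0.02], TCP at [151.881, -632.021, 231.313] pointing down, gripper open.
Joint ranges: [-3.06, 3.06], [-0.37, 2.12], [-1.25, 1.32], [0.18, 2.47], [-1.1, 4.24], [0.23, 1.98], [-2.94, 2.94]. Speed limits (rad/s): [2.57, 2.57, 3.14, 3.14, 3.14, 3.14, 3.14].

### API

Orientations are given as [roll, pitch, yaw] about the fixed x, y, z axes, in that order (R = Rz(yaw) Ry(pitch) Rx(roll)).
In Python, from cell import ctrl gives the robot as it stands.
- The arm moves only by the tool carry_out, never from a script. Its argument "deltas" is one flat list of numbers, 7 for each row, row after row: the turn, a rotation vector about the tool's x, y, z in degrees, then the shift along the tool's x, y, z in m, then the closure, from -1 (fully open) to 1 (shut). In form: [wx, wy, wz, dx, dy, dz, claw, wx, wy, wz, dx, dy, dz, claw, ...]. A call has 1 to 12 rows; each row shifts and turns the commanded pose from where the row before left it, along the tool's axes as they then stand; what a row does not reach is not made up. A row lasts 1/8 s, in which the tool goes at most 62.5 mm and 10.7 degrees, less where a joint would pass 70% of its speed; a pose out of reach is approached as far as the arm can. A call with a gripper value outside its range is refused whole. The fingers move at their own pace and stop on an object; the grip force is fixed at half the most. Time passes only in rows, so rows that do not move let the fingers close. It gives the time, the measured TCP pose, the force, the opening and the grip force at its end, in the units of the state.
- ctrl.read_state(): the state, without advancing time (a new reading comes with each control period).
- ctrl.get_image(name): name is "scene" or "top" or "wrist"; returns the picture (480x640x3 uint8, red, green, blue); there is no depth.
- ctrl.calibration(name): a dict with "mtx" (3x3 intrinsics, pixels), "R" (3x3) and "t" (3): a world point X has camera coordinates R X + t. Camera axes: x right, y down, z forward; pixel columns grow to the right and rows downward; lengths in mm; the calibration is good to about 2 mm. A picture is of the moment at which its call begins: read the wrist's pose just before it. calibration takes no time and is no camera call; for the wrist camera it gives the pose at the moment of the call.
- ctrl.finish_job(): hands the job in; it is judged then, once.
The state is a dict: "clock": time; "qpos": joint angles; "qd": joint speeds; "tau": joint torques, N m; "eef_pos": TCP position; "tool_rot": TCP orientation; "force": force on the tool from outside, world axes, zero at the start; "torque": the same for the moment, N m; "width": finger opening in mm; "gripper_force": force on a finger pad.
Only numpy, scipy, OpenCV 4.12 (cv2) and the standard library are available. Lean on these libraries where they do the work, as an engineer would, in place of code of your own. Each camera call takes 0.05 s, during which the arm holds its last target. There are 200 camera calls.

### The job

Take the stack of optics parts on the base plate apart from the top, one part at a time, and put each flat and upright in the grey tray that was made for it: the small collimator in the small round tray, the oblong block in the oblong tray, the lens mount in the large round tray and the square plate in the square tray. Set each part down without dropping or tipping it, and leave the tall and the short post standing where they are.

Things in the scene. Friction and masses are not known exactly. Their poses are not given: they have to be found in the camera images.
- collimator: Small steel cylinder with a black band, 16 mm diameter, 28 mm high, standing upright, about 35 g; the top thing of the stack. Origin: centre of its underside; z along its axis, up. It goes in the small round tray. Its underside starts 78 mm above the bench.
- block: Oblong black anodised block, 38 mm (its x) by 24 mm (its y) by 22 mm high, about 70 g; second from the top of the stack. Origin: centre of its underside, z up. Its underside starts 56 mm above the bench. It goes in the oblong tray, long side along the tray's long side.
- lens_mount: Round aluminium lens mount, a solid disc with a thin black band, 48 mm diameter, 22 mm high, about 100 g; third from the top of the stack. Origin: centre of its underside, z up. Its underside starts 34 mm above the bench. It goes in the large round tray.
- square_plate: Square black anodised plate with a small bright screw in each corner, 62 x 62 mm, sides along its x and y, 22 mm high, about 180 g; the bottom of the stack, on a fixed 100 x 100 mm aluminium base plate whose top is 12 mm above the bench; the parts above are turned a little against it. Origin: centre of its underside, z up. It goes in the square tray, sides along the tray's.
- small_round_tray: Smallest grey tray (pale floor, grey rim, as in all four), round, 34 mm inside and 42 mm outside diameter, fixed to the bench. Origin: centre of its underside on the bench, z up. Like all four trays: floor 3 mm thick, walls 4 mm thick, rim top 8 mm above the bench.
- oblong_tray: Oblong grey tray, inside 56 mm (its x) by 42 mm (its y), outside 64 x 50 mm, fixed to the bench; floor 3 mm thick, rim top 8 mm above the bench. Origin: centre of its underside, z up.
- large_round_tray: Large round grey tray, 66 mm inside and 74 mm outside diameter, fixed to the bench; floor 3 mm thick, rim top 8 mm above the bench. Origin: centre of its underside, z up.
- square_tray: Square grey tray, 80 x 80 mm inside, 88 x 88 mm outside, sides along its x and y, fixed to the bench; floor 3 mm thick, rim top 8 mm above the bench. Origin: centre of its underside, z up.
- tall_post: Bystander: loose steel post 13 mm in diameter on a round foot of 44 mm diameter, 90 mm high in all, standing in front of the robot near the middle. Origin: centre of its underside. Leave it standing.
- short_post: Bystander: loose short steel post 12 mm in diameter on a round foot of 34 mm diameter, 43 mm high in all, standing on the robot's right (-y). Origin: centre of its underside. Leave it standing.
There are look-alikes about, which are no part of the job. Leave any black, brown or yellow look-alike of the square_tray alone.

How it is judged (in metres and radians):
At the end, for the whole second after the job is handed in: Each of the four parts rests in its own tray: centre within 14 mm of the tray's centre horizontally, underside on the tray floor (1 to 5.5 mm above the bench), upright within 0.1 rad, released by the fingers and at rest (horizontal distance between collimator and small_round_tray below 0.014 m and z of collimator in the frame of small_round_tray between 0.001 and 0.0055 m and angle between each of collimator, block, lens_mount, square_plate's own z axis and vertical below 0.1 rad and linear speed of each of collimator, block, lens_mount, square_plate below 0.02 m/s and angular speed of each of collimator, block, lens_mount, square_plate below 0.2 rad/s and contact force between each of collimator, block, lens_mount, square_plate and the fingers below 0.05 N and horizontal distance between block and oblong_tray below 0.014 m and z of block in the frame of oblong_tray between 0.001 and 0.0055 m and horizontal distance between lens_mount and large_round_tray below 0.014 m and z of lens_mount in the frame of large_round_tray between 0.001 and 0.0055 m and horizontal distance between square_plate and square_tray below 0.014 m and z of square_plate in the frame of square_tray between 0.001 and 0.0055 m); the robot touches nothing.
It fails at once if a part is dropped or thrown (moves faster than 0.6 m/s out of the fingers: a fall of about 18 mm) ((linear speed of collimator above 0.6 m/s and contact force between collimator and the fingers below 0.05 N) or (linear speed of block above 0.6 m/s and contact force between block and the fingers below 0.05 N) or (linear speed of lens_mount above 0.6 m/s and contact force between lens_mount and the fingers below 0.05 N) or (linear speed of square_plate above 0.6 m/s and contact force between square_plate and the fingers below 0.05 N)).
It fails at once if a part is tipped by more than 0.6 rad (angle between any of collimator, block, lens_mount, square_plate's own z axis and vertical above 0.6 rad).
It fails at once if a part is moved more than 30 mm with the one above still on it ((distance of block from where it was at the start of the episode above 0.03 m and contact force between collimator and block above 0.05 N) or (distance of lens_mount from where it was at the start of the episode above 0.03 m and contact force between block and lens_mount above 0.05 N) or (distance of square_plate from where it was at the start of the episode above 0.03 m and contact force between lens_mount and square_plate above 0.05 N)).
It fails at once if a post is knocked over (0.4 rad) or pushed more than 25 mm (angle between any of tall_post, short_post's own z axis and vertical above 0.4 rad or distance of any of tall_post, short_post from where it was at the start of the episode above 0.025 m).
It also fails if it takes over 128 s, if anything falls off the work surface, if the arm or the gripper's body presses on something with over 40 N, if the wrist force passes 120 N, or if a joint passes its speed limit or range.

## Working session

There is one attempt and no reset: what is moved stays moved. The work goes in short steps, Python scripts to look and compute and a tool call to move; the robot and the scene stay as the last step left them, time stands still between calls to the robot, and variables do not carry over. Pictures are saved under pics/ and viewed, at most 14 in all, crops included, and the job is handed in when it is done.

Besides the shell and the picture viewer there is one more tool, called after ">>>" by a JSON object that holds its "name" and its "arguments", one argument or row to a line. carry_out: Moves the arm, as the interface text tells. Its arguments: {"type":"object","properties":{"deltas":{"type":"array"}},"required":["deltas"]}

```bash
mkdir -p pics; ls
python3 - <<'E'
from cell import ctrl
import cv2
s=ctrl.read_state(); print(s, ctrl.grip_depth)
for n in("scene","top"):
    im=ctrl.get_image(n); cv2.imwrite(f"pics/{n}0.png",im[:,:,::-1])
    c=ctrl.calibration(n); print(n,c)
E
```

```text
pics
{'clock': 0.0, 'qpos': array([ 1.26922085,  0.62930904,  0.03841851,  1.51839755, -0.0270086 ,
        0.9962963 , -0.01998281]), 'qd': array([-0.00136397, -0.00027049, -0.00032736,  0.0013633 ,  0.00111033,
       -0.000708  , -0.00062725]), 'tau': array([-6.24213317e-04, -5.63413668e+01,  1.22594129e+00, -1.93447137e+01,
        1.09931873e-02,  1.04144230e-02,  2.13262751e-06]), 'eef_pos': array([ 151.73259621, -631.386375  ,  230.40324129]), 'tool_rot': array([-3.13969947e+00,  2.68961145e-06,  2.35806279e-01]), 'force': array([ 0.22126743, -0.22863942,  0.30270093]), 'torque': array([ 0.00497555,  0.04135289, -0.02702545]), 'gripper_force': 0.0, 'width': 85.3858175787332} 18.700000000000003
scene {'mtx': array([[545.42095836,   0.        , 320.77135897],
       [  0.        , 545.42095836, 231.70379308],
       [  0.        ,   0.        ,   1.        ]]), 'R': array([[ 0.49450595,  0.86916902,  0.00301423],
       [ 0.50894741, -0.28674639, -0.81163357],
       [-0.70458243,  0.40289171, -0.58415911]]), 't': array([-282.20210003, -200.98091578, 1635.68220624])}
top {'mtx': array([[569.96890077,   0.        , 326.62513139],
       [  0.        , 569.96890077, 234.13959775],
       [  0.        ,   0.        ,   1.        ]]), 'R': array([[-0.01377768, -0.99948418,  0.02900937],
       [-0.9918005 ,  0.00997389, -0.12740601],
       [ 0.12705095, -0.03052687, -0.99142633]]), 't': array([  10.21922328,  514.50246508, 1244.97484643])}
```

View pics/top0.png

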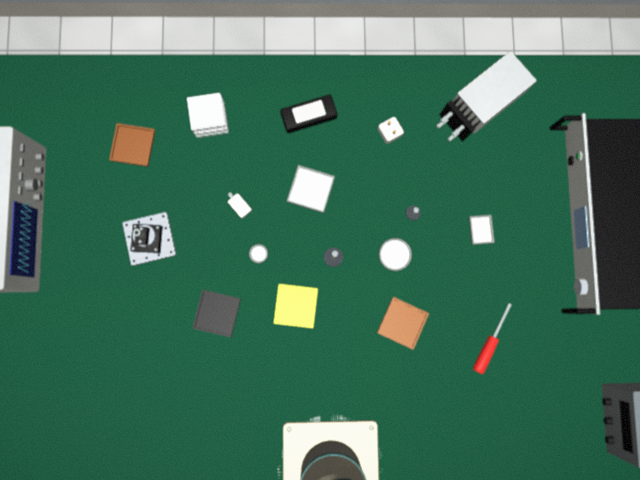

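View pics/scene0.png

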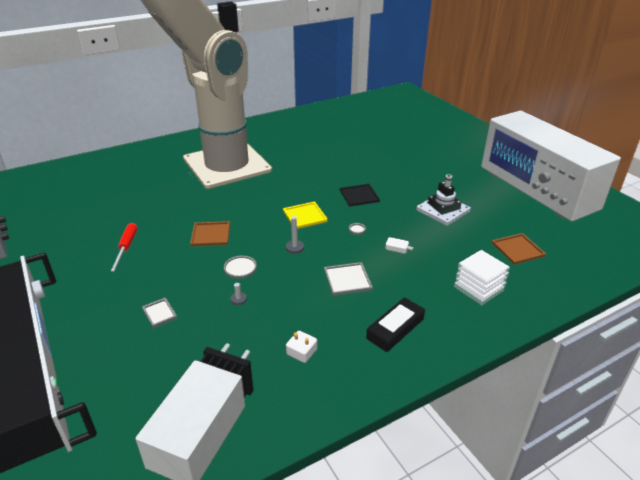

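The top view shows the stack at about (148,238). The trays are small round (258,254), oblong (482,230), large round (395,254) and square (311,188). The tall post is at (334,257) and the short post at (413,212). In the scene view the stack is at (447,195), with black, brown and yellow look-alike trays around it.

```bash
cat > h.py <<'E'
import numpy as np, cv2
from cell import ctrl
from scipy.spatial.transform import Rotation as Ro
def ray(c,px,z):
    "pixels (n,2) -> world points on the plane at height z"
    p=cv2.undistortPoints(np.float64(px).reshape(-1,1,2),c["mtx"],None)[:,0]
    d=np.c_[p,np.ones(len(p))]@c["R"]; o=-c["R"].T@c["t"]
    return o+d*((z-o[2])/d[:,2])[:,None]
def proj(c,X): 
    v=c["mtx"]@(c["R"]@np.float64(X)+c["t"]); return v[:2]/v[2]
def blob(mask,seed):
    n,l,s,ce=cv2.connectedComponentsWithStats(mask.astype(np.uint8))
    m=(l>0); ys,xs=np.nonzero(m); i=np.argmin((xs-seed[0])**2+(ys-seed[1])**2)
    return max(cv2.findContours((l==l[ys[i],xs[i]]).astype(np.uint8),0,1)[0],key=cv2.contourArea)
def rect(c,cnt,z):
    w=ray(c,cnt[:,0],z); r=cv2.minAreaRect(np.float32(w[:,:2])); return r
def go(x,y,z,yaw=None):
    "how far to go: tool-axis shift (m), turn about tool z (deg), yaw (deg)"
    s=ctrl.read_state(); R=Ro.from_euler("xyz",s["tool_rot"])
    d=R.inv().apply(np.array([x,y,z])-s["eef_pos"])/1000
    y0=np.degrees(s["tool_rot"][2]); print("shift",d.round(4),"yaw",y0.round(1), "wz",None if yaw is None else round(-(yaw-y0),1))
E
python3 - <<'E'
from h import *
im=cv2.imread("pics/top0.png"); c=ctrl.calibration("top")
hsv=cv2.cvtColor(im,cv2.COLOR_BGR2HSV)
green=(hsv[...,0]>60)&(hsv[...,0]<95)&(hsv[...,1]>110)
for n,s in dict(small=(258,254),oblong=(482,230),large=(395,254),square=(311,188),tallfoot=(334,259),shortfoot=(413,213),base=(148,238)).items():
    r=rect(c,blob(~green,s),6 if n!='base' else 12); print(n,np.round(r[0],1),np.round(r[1],1),round(r[2],1), "r,az",round(np.hypot(*r[0])),round(np.degrees(np.arctan2(r[0][1],r[0][0]))))
im2=cv2.resize(im[195:285,100:200],None,fx=6,fy=6,interpolation=cv2.INTER_CUBIC)
sc=cv2.imread("pics/scene0.png"); im3=cv2.resize(sc[165:230,405:480],None,fx=2.6*3,fy=2.6*3,interpolation=cv2.INTER_CUBIC)
cv2.imwrite("pics/stack_top.png",im2)
w=ctrl.calibration("wrist"); s=ctrl.read_state()
R=Ro.from_euler("xyz",s["tool_rot"]).as_matrix()
print("cam in tool",R.T@(-w["R"].T@w["t"]-s["eef_pos"]),"axes",(w["R"]@R).round(2),w["mtx"][0,0])
E
```

```text
small [476.4 159.8] [45.  44.4] 26.2 r,az 503 19
oblong [ 526.2 -354.5] [69.6 55.7] 3.4 r,az 635 -34
large [ 470.8 -151.4] [75.8 78.2] 88.1 r,az 495 -18
square [625.3  39.2] [92.8 94. ] 72.3 r,az 627 4
tallfoot [466.5 -11.7] [43.3 43.4] 89.3 r,az 467 -1
shortfoot [ 566.6 -196.4] [33.8 34.8] 18.0 r,az 600 -19
base [512.4 405.1] [106.2 106.1] 13.2 r,az 653 38
cam in tool [  74.94841598    0.63896886 -142.49423368] axes [[-0.    1.    0.  ]
 [-0.96 -0.   -0.29]
 [-0.29 -0.    0.96]] 330.85622728921595
```

View pics/stack_top.png

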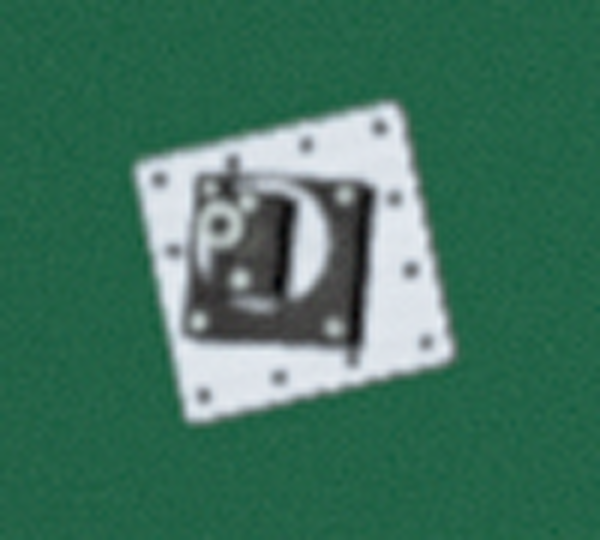

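The crop shows the white base plate turned about 13°. The dark plate with its four screws, the disc, the block and the collimator (upper left, at (220,225) in the crop) lean outward with perspective. I'll swing the arm round on an arc to look at it from above.

>>> {"name": "carry_out", "arguments": {
  "deltas": [0,0,-2.4,0.055,0,0,-1,0,0,-4.85,0.055,0,0,-1,0,0,-4.85,0.055,0,0,-1,0,0,-4.85,0.055,0,0,-1,0,0,-4.85,0.055,0,0,-1,0,0,-4.85,0.055,0,0,-1,0,0,-4.85,0.055,0,0,-1,0,0,-4.85,0.055,0,0,-1,0,0,-4.85,0.055,0,0,-1,0,0,-4.85,0.055,0,0,-1,0,0,-4.85,0.055,0,0,-1,0,0,-4.85,0.055,0,0,-1]
}}

```text
clock: 1.6
eef_pos: [651.9, -241.3, 230.7]
tool_rot: [-3.141, 0.0, 1.211]
force: [1.0, 0.3, 1.0]
width: 85.6
gripper_force: 0.0
```

>>> {"name": "carry_out", "arguments": {
  "deltas": [0,0,-4.85,0.055,0,0,-1,0,0,-4.85,0.055,0,0,-1,0,0,-4.85,0.055,0,0,-1,0,0,-4.85,0.055,0,0,-1,0,0,-4.85,0.055,0,0,-1,0,0,-4.85,0.055,0,0,-1,0,0,-4.85,0.055,0,0,-1,0,0,-4.85,0.055,0,0,-1,0,0,-4.85,0.055,0,0,-1,0,0,-4.85,0.055,0,0,-1,0,0,0,0,0,0,-1]
}}

```text
clock: 2.98
eef_pos: [637.0, 298.4, 231.0]
tool_rot: [-3.141, -0.005, 2.065]
force: [-0.7, -0.4, 0.6]
width: 85.2
gripper_force: 0.0
```

Run:
```python
from h import *
go(505,412,230)
```

```text
shift [ 0.1627 -0.0623  0.002 ] yaw 118.3 wz None
```

>>> {"name": "carry_out", "arguments": {
  "deltas": [0,0,0,0.054,-0.02,0,-1,0,0,0,0.054,-0.02,0,-1,0,0,0,0.054,-0.02,0,-1,0,0,0,0,0,0,-1,0,0,0,0,0,0,-1]
}}

```text
clock: 3.6
eef_pos: [513.6, 405.2, 231.0]
tool_rot: [-3.141, 0.002, 2.054]
force: [0.5, -0.6, 0.3]
width: 85.9
gripper_force: 0.0
```

Run:
```python
from h import *
s=ctrl.read_state(); print(s["eef_pos"],s["tool_rot"],s["clock"])
c=ctrl.calibration("wrist"); im=ctrl.get_image("wrist")[:,:,::-1]
cv2.imwrite("pics/w1.png",im); np.savez("w1.npz",**c)
u=proj(c,[505,412,60]); print(u)
x0,y0=np.int32(u)-[110,90]; x0=max(x0,0);y0=max(y0,0); print("crop",x0,y0)
cv2.imwrite("pics/w1c.png",cv2.resize(im[y0:y0+190,x0:x0+240],None,fx=3,fy=3,interpolation=cv2.INTER_CUBIC))
```

```text
[513.58864195 405.17627157 231.02279798] [-3.14145983e+00  1.76726657e-03  2.05437554e+00] 3.6
[319.45400247 210.40874325]
crop 209 120
```

View pics/w1c.png

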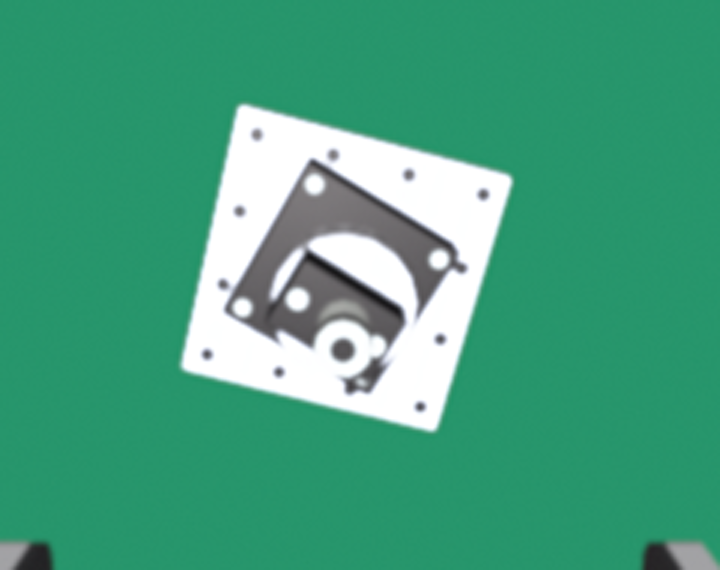

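The crop shows the collimator's ring top at (343,349). The block's two screws are at (298,299) and (376,347), the plate's screws at (314,184), (439,259) and (242,308), and the lens mount's white arc is centred around (343,300).

Run:
```python
from h import *
c=dict(np.load("w1.npz")); cr=lambda p:np.float64(p)/3+[209,120]-1/3
P=lambda n,p,z:print(n,ray(c,cr(p),z)[:,:2].round(1).tolist())
P("coll",[[343,349]],106)
P("blockscrews",[[298,299],[376,347]],78)
P("block top edge",[[308,262],[402,320]],78)
P("platescrews",[[314,184],[439,259],[242,308]],34)
P("platecorners",[[312,160],[457,246],[226,310]],34)
# base plate and disc from masks
im=cv2.imread("pics/w1.png"); hsv=cv2.cvtColor(im,cv2.COLOR_BGR2HSV)
g=(hsv[...,1]>90)
r=rect(c,blob(~g,cr([[300,220]])[0]),12); print("base",r)
w=blob(im.min(2)>170,cr([[350,245]])[0])
P2=ray(c,w[:,0],56)[:,:2]; print("disc pts",cv2.minEnclosingCircle(np.float32(P2)),len(P2))
s=ctrl.read_state(); o=-c["R"].T@c["t"]; print(o)
```

```text
coll [[513.9, 402.7]]
blockscrews [[498.0, 403.2], [526.3, 400.8]]
block top edge [[495.6, 414.8], [529.3, 412.1]]
platescrews [[487.7, 431.1], [537.7, 428.4], [484.9, 381.0]]
platecorners [[483.4, 437.9], [541.0, 435.2], [480.3, 377.8]]
base ((512.554931640625, 403.5293884277344), (102.29759216308594, 102.54121398925781), 13.116595268249512)
disc pts ((508.6328430175781, 412.0553894042969), 61.63503646850586) 343
[478.91968648 471.0698008  373.35816398]
```

Run:
```python
from h import *
go(513.9,402.7,86)
```

```text
shift [-0.0011 -0.0012  0.1449] yaw 117.6 wz None
```

>>> {"name": "carry_out", "arguments": {
  "deltas": [0,0,0,-0.001,-0.001,0.03,-1,0,0,0,0,0,0.04,-1,0,0,0,0,0,0.04,-1,0,0,0,0,0,0.02,-1,0,0,0,0,0,0.015,-1,0,0,0,0,0,0,-1,0,0,0,0,0,0,-1]
}}

```text
clock: 4.53
eef_pos: [513.0, 405.7, 87.6]
tool_rot: [3.139, -0.001, 2.055]
force: [-0.7, -0.1, 1.0]
width: 85.5
gripper_force: 0.0
```

>>> {"name": "carry_out", "arguments": {
  "deltas": [0,0,0,0,0,0,0.3,0,0,0,0,0,0,0.3,0,0,0,0,0,0,0.5,0,0,0,0,0,0,0.5,0,0,0,0,0,0,1,0,0,0,0,0,0,1,0,0,0,0,0,0,1,0,0,0,0,0,0,1]
}}

```text
clock: 5.52
eef_pos: [512.4, 405.2, 86.6]
tool_rot: [3.141, -0.0, 2.055]
force: [-0.4, -1.0, 3.6]
width: 14.0
gripper_force: 58.6
```

Run:
```python
from h import *
go(476.4,159.8,250)
c=ctrl.calibration("wrist"); im=ctrl.get_image("wrist")[:,:,::-1]
cv2.imwrite("pics/w2.png",im)
```

```text
shift [-0.2004 -0.1461 -0.1635] yaw 117.8 wz None
```

View pics/w2.png

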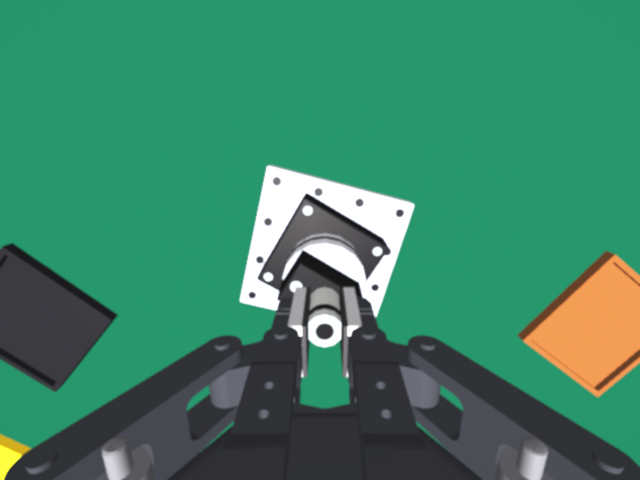

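The collimator sits upright between the pads at (323,325). I'll lift it and carry it to the small round tray.

>>> {"name": "carry_out", "arguments": {
  "deltas": [0,0,0,0,0,-0.01,1,0,0,0,0,0,-0.02,1,0,0,0,0,0,-0.04,1,0,0,0,-0.02,-0.015,-0.03,1,0,0,0,-0.04,-0.029,0,1,0,0,0,-0.04,-0.029,0,1,0,0,0,-0.04,-0.029,0,1,0,0,0,-0.03,-0.022,0,1,0,0,0,-0.02,-0.015,0,1,0,0,0,0,0,0,1,0,0,0,0,0,0,1]
}}

```text
clock: 6.95
eef_pos: [478.4, 173.6, 187.2]
tool_rot: [3.139, -0.001, 2.056]
force: [0.9, -0.3, 0.3]
width: 13.9
gripper_force: 58.6
```

Run:
```python
from h import *
c=ctrl.calibration("wrist"); im=ctrl.get_image("wrist")[:,:,::-1]
cv2.imwrite("pics/w3.png",im); np.savez("w3.npz",**c)
print(proj(c,[476.4,159.8,6]))
go(476.4,159.8,12)
```

```text
[315.53526144 229.49127872]
shift [-0.0117 -0.0085  0.175 ] yaw 117.8 wz None
```

View pics/w3.png

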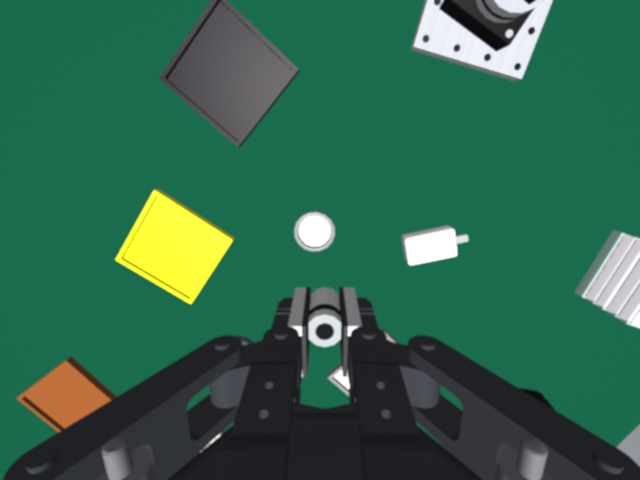

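The tray is at (314,232), 2 px from where I predicted, and the collimator is held upright at (325,331).

Run:
```python
from h import *
c=dict(np.load("w3.npz")); s=ctrl.read_state()
t=ray(c,[[314.5,232]],7)[0]; k=ray(c,[[325,331]],s["eef_pos"][2]+19.4)[0]
print("tray",t,"coll",k,"tcp",s["eef_pos"])
d=s["eef_pos"][:2]-k[:2]; go(*(t[:2]+d),14)
```

```text
tray [476.57514844 157.2311459    7.        ] coll [480.00984378 171.07777453 206.39647266] tcp [478.24804377 173.83316626 186.99647266]
shift [-0.0108 -0.0099  0.173 ] yaw 117.8 wz None
```

>>> {"name": "carry_out", "arguments": {
  "deltas": [0,0,0,-0.005,-0.005,0.03,1,0,0,0,-0.006,-0.005,0.04,1,0,0,0,0,0,0.04,1,0,0,0,0,0,0.03,1,0,0,0,0,0,0.015,1,0,0,0,0,0,0.01,1,0,0,0,0,0,0.005,1,0,0,0,0,0,0,1,0,0,0,0,0,0,1]
}}

```text
clock: 8.12
eef_pos: [474.6, 157.9, 17.0]
tool_rot: [3.14, 0.0, 2.055]
force: [0.5, 0.5, -0.6]
width: 13.4
gripper_force: 58.6
```

>>> {"name": "carry_out", "arguments": {
  "deltas": [0,0,0,0,-0.001,0.002,1,0,0,0,0,0,0.002,1,0,0,0,0,0,0.001,1,0,0,0,0,0,0,1]
}}

```text
clock: 8.62
eef_pos: [473.2, 157.2, 11.5]
tool_rot: [3.142, 0.0, 2.055]
force: [-0.8, -0.5, 3.7]
width: 13.6
gripper_force: 58.9
```

>>> {"name": "carry_out", "arguments": {
  "deltas": [0,0,0,0,0,0,0.6,0,0,0,0,0,0,0.4,0,0,0,0,0,0,0,0,0,0,0,0,0,-1,0,0,0,0,0,0,-1,0,0,0,0,0,0,-1,0,0,0,0,0,-0.03,-1,0,0,0,0,0,-0.05,-1,0,0,0,0,0,-0.05,-1,0,0,0,0,0,-0.05,-1,0,0,0,0,0,0,-1,0,0,0,0,0,0,-1]
}}

```text
clock: 10.12
eef_pos: [472.8, 156.8, 191.0]
tool_rot: [-3.141, 0.0, 2.055]
force: [-0.4, -0.1, 0.3]
width: 85.5
gripper_force: 0.0
```

Run:
```python
from h import *
c=ctrl.calibration("wrist"); im=ctrl.get_image("wrist")[:,:,::-1]
cv2.imwrite("pics/w4.png",im); np.savez("w4.npz",**c)
u=np.int32(proj(c,[476,157,10])); print(u)
x0,y0=u-40; cv2.imwrite("pics/w4c.png",cv2.resize(im[y0:y0+80,x0:x0+80],None,fx=5,fy=5,interpolation=cv2.INTER_CUBIC))
go(512.1,402.0,200,175)
```

```text
[327 219]
shift [ 0.1986  0.1494 -0.0099] yaw 117.7 wz -57.3
```

View pics/w4c.png

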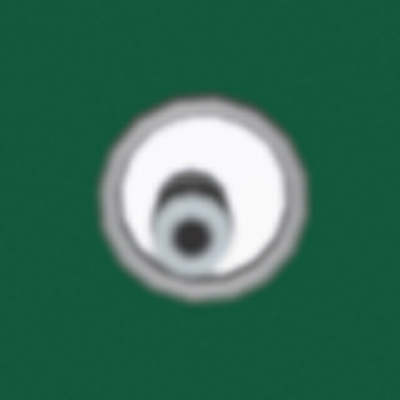

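The collimator is standing upright in the small round tray, with its top at (190,237) in the crop and the rim around it. Next is the block.

>>> {"name": "carry_out", "arguments": {
  "deltas": [0,0,0,0.04,0.03,0,-1,0,0,0,0.04,0.03,0,-1,0,0,0,0.04,0.03,0,-1,0,0,0,0.04,0.03,0,-1,0,0,0,0.039,0.03,0,-1,0,0,-9.5,0,0,0,-1,0,0,-9.5,0,0,0,-1,0,0,-9.5,0,0,0,-1,0,0,-9.5,0,0,0,-1,0,0,-9.5,0,0,0,-1,0,0,-9.5,0,0,0,-1,0,0,0,0,0,0,-1]
}}

```text
clock: 11.68
eef_pos: [512.4, 402.6, 189.1]
tool_rot: [-3.139, -0.003, 3.049]
force: [0.0, 0.5, 0.3]
width: 85.4
gripper_force: 0.0
```

Run:
```python
from h import *
c=ctrl.calibration("wrist"); im=ctrl.get_image("wrist")[:,:,::-1]
cv2.imwrite("pics/w5.png",im); np.savez("w5.npz",**c)
x0,y0=np.int32(proj(c,[512,403,60]))-[110,90]; print(x0,y0)
cv2.imwrite("pics/w5c.png",cv2.resize(im[y0:y0+190,x0:x0+240],None,fx=3,fy=3,interpolation=cv2.INTER_CUBIC))
go(512.1,402.0,63,175)
```

```text
215 142
shift [ 1.000e-04 -5.000e-04  1.265e-01] yaw 174.6 wz -0.4
```

View pics/w5c.png

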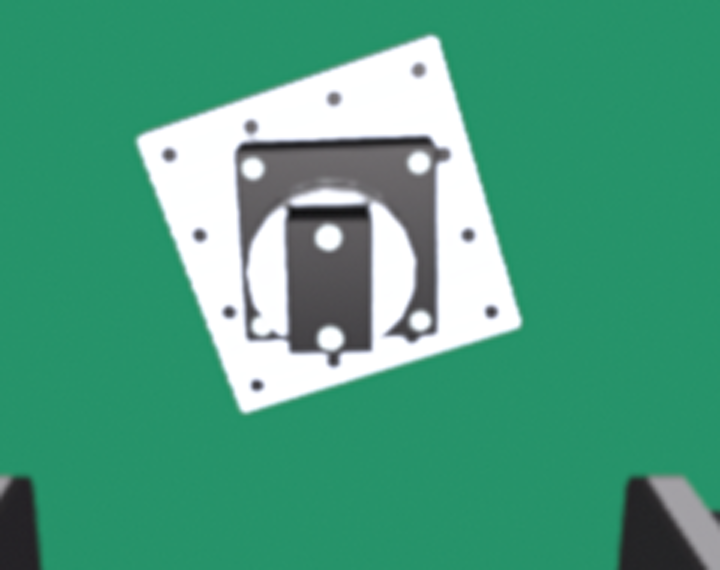

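The block now shows alone on the disc. Its screws are at (329,237) and (331,338) and its sides at x=288 and 371. The disc edges are at x=247 and 416, and the plate screws are at (252,168), (419,162) and (420,321).

Run:
```python
from h import *
c=dict(np.load("w5.npz")); cr=lambda p:np.float64(p)/3+[215,142]-1/3
R=lambda p,z:ray(c,cr(p),z)[:,:2]
b=R([[329,237],[331,338]],78); print("block",b.mean(0),np.degrees(np.arctan2(*(b[0]-b[1])[::-1])), "sides",R([[288,280],[371,280]],78))
p=R([[252,168],[419,162],[420,321]],34); print("plate",p[[0,2]].mean(0),np.degrees(np.arctan2(*(p[1]-p[0])[::-1])))
print("disc sides/top",R([[247,270],[416,270],[330,188]],56))
go(*b.mean(0),63)
```

```text
block [511.6860655  402.32890201] 175.7661754115456 sides [[508.37353085 391.43445256]
 [510.41719327 413.37436589]]
plate [511.15805025 404.81993675] 86.73506034077076
disc sides/top [[510.35937447 378.46571455]
 [514.86808782 426.86323642]
 [488.85715675 404.44735569]]
shift [ 0.0005 -0.0002  0.1265] yaw 174.6 wz None
```

>>> {"name": "carry_out", "arguments": {
  "deltas": [0,0,0,0,0,0.03,-1,0,0,0,0,0,0.04,-1,0,0,0,0,0,0.035,-1,0,0,0,0,0,0.015,-1,0,0,0,0,0,0.006,-1,0,0,0,0,0,0,-1,0,0,0,0,0,0,0.3,0,0,0,0,0,0,0.4,0,0,0,0,0,0,0.6,0,0,0,0,0,0,1,0,0,0,0,0,0,1,0,0,0,0,0,0,1]
}}

```text
clock: 13.22
eef_pos: [513.6, 403.6, 66.0]
tool_rot: [3.141, 0.001, 3.05]
force: [-0.9, -0.5, 5.2]
width: 22.9
gripper_force: 59.4
```

>>> {"name": "carry_out", "arguments": {
  "deltas": [0,0,0,0,0,-0.01,1,0,0,0,0,0,-0.02,1,0,0,0,0,0,-0.045,1,0,0,0,0,0,-0.045,1,0,0,0,-0.003,-0.03,0,1,0,0,0,-0.006,-0.058,0,1,0,0,0,-0.006,-0.058,0,1,0,0,0,-0.006,-0.058,0,1,0,0,0,-0.006,-0.058,0,1,0,0,0,-0.006,-0.058,0,1,0,0,0,-0.006,-0.058,0,1,0,0,0,-0.006,-0.058,0,1]
}}

```text
clock: 14.72
eef_pos: [518.5, -36.9, 186.6]
tool_rot: [-3.141, 0.002, 3.05]
force: [0.6, -0.8, -0.6]
width: 22.4
gripper_force: 59.0
```

>>> {"name": "carry_out", "arguments": {
  "deltas": [0,0,0,-0.006,-0.058,0,1,0,0,0,-0.006,-0.058,0,1,0,0,0,-0.006,-0.058,0,1,0,0,0,-0.006,-0.05,0,1,0,0,0,-0.006,-0.04,0,1,0,0,0,-0.005,-0.03,0,1,0,0,0,0,-0.01,0,1,0,0,-8.4,0,0,0,1,0,0,0,0,0,0,1,0,0,0,0,0,0,1]
}}

```text
clock: 15.98
eef_pos: [525.5, -339.9, 185.8]
tool_rot: [3.141, 0.0, -3.087]
force: [-0.2, 0.8, -0.4]
width: 22.2
gripper_force: 59.0
```

Run:
```python
from h import *
s=ctrl.read_state();print(s["qpos"].round(2))
c=ctrl.calibration("wrist"); im=ctrl.get_image("wrist")[:,:,::-1]
cv2.imwrite("pics/w6.png",im); np.savez("w6.npz",**c)
print(proj(c,[526.2,-354.5,6]))
go(526.2,-354.5,12,183.4)
```

```text
[ 0.98  0.76 -0.8   1.62  0.61  1.03  1.62]
[310.01279044 218.70137288]
shift [ 1.000e-04 -1.440e-02  1.737e-01] yaw -176.9 wz -360.3
```

View pics/w6.png

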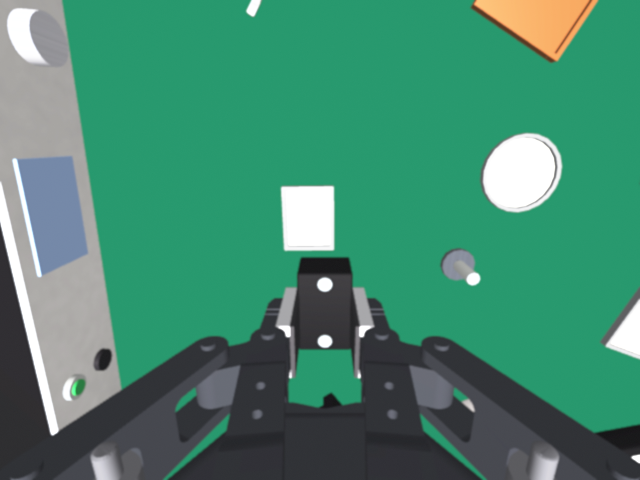

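The oblong tray spans (282,187) to (334,250) and lines up with the block, whose screws are at (325,284) and (325,341). The large round tray is also in view, centred near (521,173).

Run:
```python
from h import *
c=dict(np.load("w6.npz")); s=ctrl.read_state(); im=cv2.imread("pics/w6.png")
hsv=cv2.cvtColor(im,cv2.COLOR_BGR2HSV); m=hsv[...,1]<100
r=rect(c,blob(m,(308,218)),8); print("tray",r)
k=ray(c,[[325,284],[325,341]],s["eef_pos"][2]+12)[:,:2]; print("block",k.mean(0),np.degrees(np.arctan2(*(k[0]-k[1])[::-1])))
print("large",rect(c,blob(m,(521,173)),8),"short",ray(c,[[458,265]],5))
go(*(r[0]-k.mean(0)+s["eef_pos"][:2]),13)
```

```text
tray ((525.6665649414062, -356.6571350097656), (66.18997955322266, 51.95671463012695), 3.5869832038879395)
block [ 523.85011562 -340.22357039] -176.87224699136573
large ((471.2514343261719, -155.8507537841797), (73.93702697753906, 76.91768646240234), 3.096813201904297) short [[ 567.61099052 -198.10465883    5.        ]]
shift [-0.0009 -0.0165  0.1727] yaw -176.9 wz None
```

>>> {"name": "carry_out", "arguments": {
  "deltas": [0,0,0,0,-0.008,0.03,1,0,0,0,-0.001,-0.008,0.04,1,0,0,0,0,0,0.04,1,0,0,0,0,0,0.03,1,0,0,0,0,0,0.015,1,0,0,0,0,0,0.008,1,0,0,0,0,0,0.004,1,0,0,0,0,0,0,1,0,0,0,0,0,0,1]
}}

```text
clock: 17.15
eef_pos: [527.6, -357.2, 19.2]
tool_rot: [-3.141, 0.001, -3.087]
force: [0.3, -0.3, -1.3]
width: 22.3
gripper_force: 59.0
```

>>> {"name": "carry_out", "arguments": {
  "deltas": [0,0,0,0.001,0,0.003,1,0,0,0,0.001,0,0.002,1,0,0,0,0,0,0.001,1,0,0,0,0,0,0,1,0,0,0,0,0,0,1]
}}

```text
clock: 17.77
eef_pos: [524.9, -357.1, 13.0]
tool_rot: [-3.141, -0.001, -3.087]
force: [-1.3, 0.1, 4.6]
width: 22.2
gripper_force: 59.7
```

>>> {"name": "carry_out", "arguments": {
  "deltas": [0,0,0,0,0,0,0.5,0,0,0,0,0,0,0.3,0,0,0,0,0,0,0,0,0,0,0,0,0,-1,0,0,0,0,0,0,-1,0,0,0,0,0,0,-1,0,0,0,0,0,-0.03,-1,0,0,0,0,0,-0.05,-1,0,0,0,0,0,-0.05,-1,0,0,0,0,0,-0.05,-1,0,0,0,0,0,0,-1,0,0,0,0,0,0,-1]
}}

```text
clock: 19.27
eef_pos: [524.5, -357.1, 191.9]
tool_rot: [-3.141, -0.001, -3.087]
force: [-0.1, 0.6, -0.4]
width: 85.3
gripper_force: 0.0
```

Run:
```python
from h import *
c=ctrl.calibration("wrist"); im=ctrl.get_image("wrist")[:,:,::-1]
cv2.imwrite("pics/w7.png",im); np.savez("w7.npz",**c)
hsv=cv2.cvtColor(im,cv2.COLOR_BGR2HSV); u=proj(c,[525.7,-356.7,8])
x0,y0=np.int32(u)-60; cv2.imwrite("pics/w7c.png",cv2.resize(im[y0:y0+120,x0:x0+120],None,fx=4,fy=4,interpolation=cv2.INTER_CUBIC))
m=(hsv[...,1]<100)
print("large",rect(c,blob(m,proj(c,[471,-154,8])),8)); go(512.7,402.9,190)
```

```text
large ((470.8142395019531, -155.74862670898438), (74.69165802001953, 76.65476989746094), 15.063495635986328)
shift [-0.0304  0.7593  0.0016] yaw -176.8 wz None
```

View pics/w7c.png

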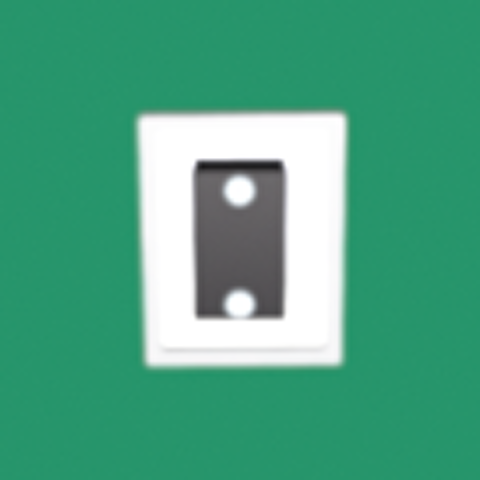

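The block is flat and centred in the oblong tray (block from (195,165) to (284,317), tray from (140,115) to (345,365)). I'm going back to the stack for the lens mount.

>>> {"name": "carry_out", "arguments": {
  "deltas": [0,0,0,-0.002,0.03,0,-1,0,0,0,-0.002,0.058,0,-1,0,0,0,-0.002,0.058,0,-1,0,0,0,-0.002,0.058,0,-1,0,0,0,-0.002,0.058,0,-1,0,0,0,-0.002,0.058,0,-1,0,0,0,-0.002,0.058,0,-1,0,0,0,-0.002,0.058,0,-1,0,0,0,-0.002,0.058,0,-1,0,0,0,-0.002,0.058,0,-1,0,0,0,-0.002,0.058,0,-1,0,0,0,-0.002,0.058,0,-1]
}}

```text
clock: 20.82
eef_pos: [511.5, 312.4, 190.5]
tool_rot: [-3.14, -0.002, -3.086]
force: [1.3, 0.2, -0.5]
width: 85.7
gripper_force: 0.0
```

>>> {"name": "carry_out", "arguments": {
  "deltas": [0,0,0,-0.002,0.055,0,-1,0,0,0,-0.002,0.035,0,-1,0,0,0,-0.002,0.001,0,-1,0,0,0,0,0,0,-1,0,0,0,0,0,0,-1]
}}

```text
clock: 21.45
eef_pos: [513.8, 400.5, 191.5]
tool_rot: [-3.14, -0.001, -3.088]
force: [0.6, -0.3, -0.3]
width: 85.4
gripper_force: 0.0
```

Run:
```python
from h import *
c=ctrl.calibration("wrist"); im=ctrl.get_image("wrist")[:,:,::-1]
cv2.imwrite("pics/w8.png",im); np.savez("w8.npz",**c)
x0,y0=np.int32(proj(c,[512,403,40]))-[110,90]; print(x0,y0)
cv2.imwrite("pics/w8c.png",cv2.resize(im[y0:y0+190,x0:x0+240],None,fx=3,fy=3,interpolation=cv2.INTER_CUBIC))
go(512.7,402.9,40)
```

```text
218 134
shift [0.001  0.0025 0.1519] yaw -177.0 wz None
```

View pics/w8c.png

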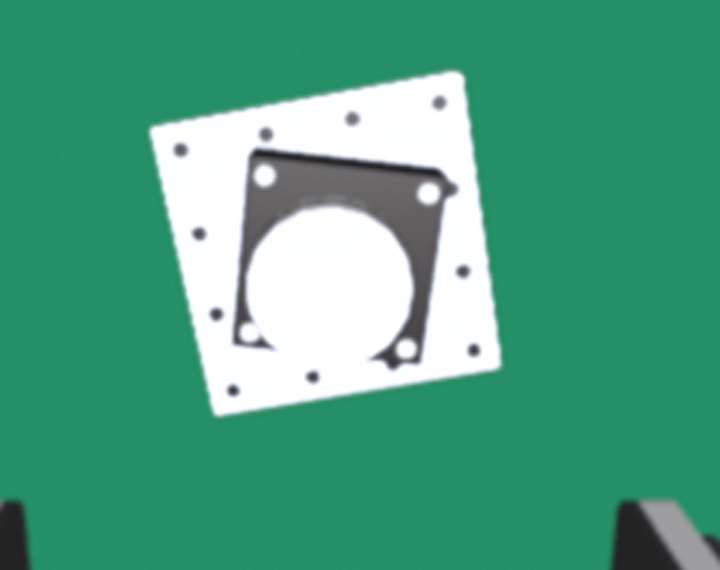

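Only the disc remains on the plate. Its top spans x=247 to 413 with its upper edge at y=206, and the plate screws are at (264,176), (429,193), (249,332) and (406,349).

Run:
```python
from h import *
c=dict(np.load("w8.npz")); cr=lambda p:np.float64(p)/3+[218,134]-1/3
R=lambda p,z:ray(c,cr(p),z)[:,:2]
q=R([[247,286],[413,286],[330,206]],56); print(q, "centre y",q[:2].mean(0),"x from edge",q[2,0]+24)
p=R([[264,176],[429,193],[249,332],[406,349]],34); print("plate",p.mean(0),[np.degrees(np.arctan2(*(b-a)[::-1])) for a,b in((p[0],p[1]),(p[2],p[3]))])
go(q[2,0]+24,q[:2].mean(0)[1],39)
```

```text
[[513.69803269 378.58225947]
 [511.14521453 426.56887932]
 [489.09924668 401.27566703]] centre y [512.42162361 402.57556939] x from edge 513.0992466759288
plate [511.15924919 404.86047557] [np.float64(87.1475564370534), np.float64(86.55909642527932)]
shift [0.0006 0.0022 0.1529] yaw -177.0 wz None
```

>>> {"name": "carry_out", "arguments": {
  "deltas": [0,0,0,0,0.001,0.03,-1,0,0,0,0.001,0.001,0.045,-1,0,0,0,0,0,0.045,-1,0,0,0,0,0,0.02,-1,0,0,0,0,0,0.01,-1,0,0,0,0,0,0,-1,0,0,0,0,0,0,0,0,0,0,0,0,0,0.1,0,0,0,0,0,0,0.3,0,0,0,0,0,0,1,0,0,0,0,0,0,1,0,0,0,0,0,0,1]
}}

```text
clock: 23.0
eef_pos: [512.9, 405.0, 44.1]
tool_rot: [3.141, 0.002, -3.087]
force: [-0.5, -1.5, 6.2]
width: 45.2
gripper_force: 60.6
```

Run:
```python
from h import *
go(470.9,-154.5,180)
```

```text
shift [ 0.0724 -0.5562 -0.1366] yaw -176.9 wz None
```

>>> {"name": "carry_out", "arguments": {
  "deltas": [0,0,0,0,0,-0.01,1,0,0,0,0,0,-0.02,1,0,0,0,0,0,-0.05,1,0,0,0,0,0,-0.05,1,0,0,0,0.004,-0.03,-0.01,1,0,0,0,0.007,-0.055,0,1,0,0,0,0.007,-0.055,0,1,0,0,0,0.007,-0.055,0,1,0,0,0,0.007,-0.055,0,1,0,0,0,0.007,-0.055,0,1,0,0,0,0.007,-0.055,0,1,0,0,0,0.007,-0.055,0,1]
}}

```text
clock: 24.5
eef_pos: [482.3, -14.5, 183.7]
tool_rot: [-3.141, 0.002, -3.086]
force: [1.3, -0.3, -0.7]
width: 45.5
gripper_force: 61.6
```

>>> {"name": "carry_out", "arguments": {
  "deltas": [0,0,0,0.007,-0.05,0,1,0,0,0,0.007,-0.04,0,1,0,0,0,0.006,-0.03,0,1,0,0,0,0.005,-0.015,0,1,0,0,0,0,0,0,1,0,0,0,0,0,0,1]
}}

```text
clock: 25.25
eef_pos: [465.1, -147.4, 182.8]
tool_rot: [3.141, 0.001, -3.084]
force: [0.5, 0.7, -0.6]
width: 45.3
gripper_force: 61.6
```

Run:
```python
from h import *
s=ctrl.read_state();print(s["qpos"].round(2),s["force"])
c=ctrl.calibration("wrist"); im=ctrl.get_image("wrist")[:,:,::-1]
cv2.imwrite("pics/w9.png",im); np.savez("w9.npz",**c)
print(proj(c,[470.9,-154.5,6]))
go(470.9,-154.5,13)
```

```text
[ 0.81  0.59 -0.83  2.    0.59  0.81  1.27] [ 0.48506445  0.73522861 -0.61296   ]
[317.12413572 224.57681391]
shift [-0.0052 -0.0076  0.1697] yaw -176.7 wz None
```

View pics/w9.png

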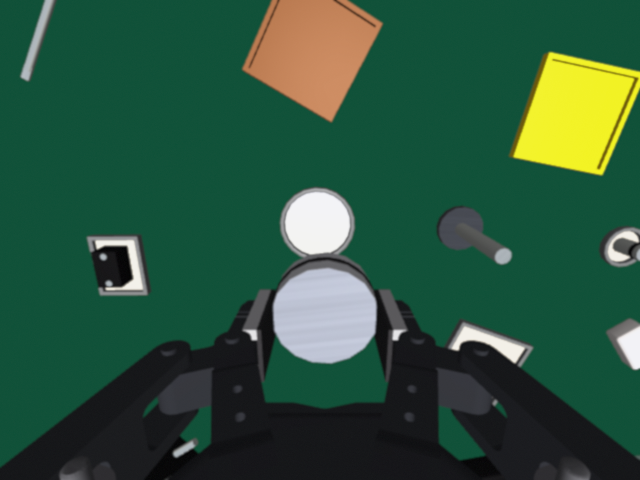

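The large tray is centred near (317,223). The held disc's top spans x=273 to 378 and y=265 to 363, and the tall post is at (460,228).

Run:
```python
from h import *
c=dict(np.load("w9.npz")); s=ctrl.read_state(); e=s["eef_pos"]
q=ray(c,[[280.5,223],[354.5,223],[317.5,187.5]],8)[:,:2]; t=np.array([q[2,0]+37,q[:2,1].mean()]); print("tray",t,q)
k=ray(c,[[273,315],[378,315],[325.5,265],[325.5,363]],e[2]+12)[:,:2]; print("disc",k, [k[2:,0].mean(),k[:2,1].mean()],e)
d=e[:2]-[k[2:,0].mean(),k[:2,1].mean()]; go(*(t+d),13)
```

```text
tray [ 470.98548093 -154.1912563 ] [[ 470.83926972 -190.59883715]
 [ 466.71407481 -117.78367545]
 [ 433.98548093 -155.96731846]]
disc [[ 465.61779297 -170.65544306]
 [ 463.00978771 -124.22868011]
 [ 440.67632089 -148.8200298 ]
 [ 489.34932069 -145.99528491]] [np.float64(465.01282078857065), np.float64(-147.44206158289083)] [ 465.12970891 -147.29331624  182.71305225]
shift [-0.0054 -0.0072  0.1697] yaw -176.7 wz None
```

>>> {"name": "carry_out", "arguments": {
  "deltas": [0,0,0,-0.003,-0.004,0.03,1,0,0,0,-0.002,-0.003,0.04,1,0,0,0,0,0,0.04,1,0,0,0,0,0,0.03,1,0,0,0,0,0,0.014,1,0,0,0,0,0,0.007,1,0,0,0,0,0,0.003,1,0,0,0,0,0,0,1,0,0,0,0,0,0,1]
}}

```text
clock: 26.42
eef_pos: [470.4, -156.0, 19.0]
tool_rot: [-3.141, 0.001, -3.087]
force: [0.7, 0.3, -0.5]
width: 45.6
gripper_force: 61.6
```

>>> {"name": "carry_out", "arguments": {
  "deltas": [0,0,0,0,0.001,0.003,1,0,0,0,0,0,0.002,1,0,0,0,0,0,0.001,1,0,0,0,0,0,0,1,0,0,0,0,0,0,1]
}}

```text
clock: 27.05
eef_pos: [469.9, -154.8, 13.0]
tool_rot: [-3.141, 0.0, -3.086]
force: [-2.7, 0.7, 8.8]
width: 45.3
gripper_force: 62.5
```

>>> {"name": "carry_out", "arguments": {
  "deltas": [0,0,0,0,0,0,0.2,0,0,0,0,0,0,0,0,0,0,0,0,0,-0.5,0,0,0,0,0,0,-1,0,0,0,0,0,0,-1,0,0,0,0,0,0,-1,0,0,0,0,0,-0.03,-1,0,0,0,0,0,-0.05,-1,0,0,0,0,0,-0.05,-1,0,0,0,0,0,-0.05,-1,0,0,0,0,0,0,-1,0,0,0,0,0,0,-1]
}}

```text
clock: 28.55
eef_pos: [469.3, -155.1, 191.9]
tool_rot: [-3.141, -0.001, -3.087]
force: [-0.6, 0.5, -0.1]
width: 85.5
gripper_force: 0.0
```

Run:
```python
from h import *
c=ctrl.calibration("wrist"); im=ctrl.get_image("wrist")[:,:,::-1]
cv2.imwrite("pics/w10.png",im); np.savez("w10.npz",**c)
print(proj(c,[471,-154.5,8]),proj(c,[471,-154.5,25]))
x0,y0=np.int32(proj(c,[471,-154.5,8]))-60; x=im[y0:y0+120,x0:x0+120]
cv2.imwrite("pics/w10c.png",cv2.resize(x,None,fx=4,fy=4,interpolation=cv2.INTER_CUBIC))
go(511.2,404.9,190,176.9)
```

```text
[325.29022205 219.75630492] [325.34538497 223.78741928]
shift [-0.073   0.5567  0.0013] yaw -176.9 wz -353.8
```

View pics/w10c.png

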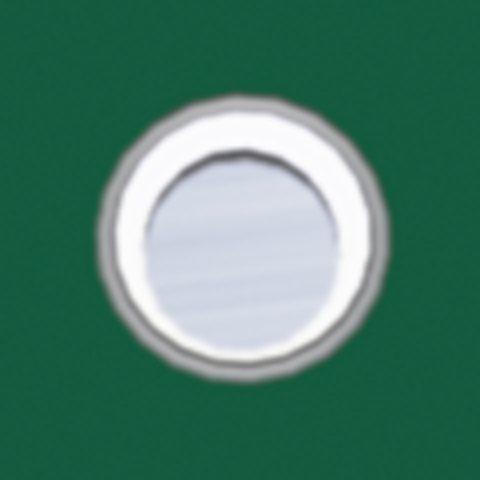

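The lens mount sits flat in the large tray (disc centred at (241,250), rim centred at (243,238)). I'm going back for the plate.

>>> {"name": "carry_out", "arguments": {
  "deltas": [0,0,0,-0.005,0.035,0,-1,0,0,0,-0.007,0.055,0,-1,0,0,0,-0.007,0.055,0,-1,0,0,0,-0.007,0.055,0,-1,0,0,0,-0.007,0.055,0,-1,0,0,0,-0.007,0.055,0,-1,0,0,0,-0.007,0.055,0,-1,0,0,0,-0.007,0.055,0,-1,0,0,0,-0.007,0.055,0,-1,0,0,0,-0.007,0.052,0,-1,0,0,0,-0.005,0.03,0,-1,0,0,6.2,0,0,0,-1]
}}

```text
clock: 30.1
eef_pos: [509.8, 408.6, 189.8]
tool_rot: [3.142, -0.004, 3.09]
force: [0.3, 0.0, 0.6]
width: 85.3
gripper_force: 0.0
```

>>> {"name": "carry_out", "arguments": {
  "deltas": [0,0,0,0,0,0,-1,0,0,0,0,0,0,-1]
}}

```text
clock: 30.35
eef_pos: [511.9, 404.6, 191.2]
tool_rot: [-3.14, -0.001, 3.09]
force: [-0.1, -0.0, 0.2]
width: 85.2
gripper_force: 0.0
```

Run:
```python
from h import *
c=ctrl.calibration("wrist"); im=ctrl.get_image("wrist")[:,:,::-1]
cv2.imwrite("pics/w11.png",im); np.savez("w11.npz",**c)
hsv=cv2.cvtColor(im,cv2.COLOR_BGR2HSV)
m=(im.max(2)<140)&(hsv[...,1]<90)
r=rect(c,blob(m,proj(c,[511,405,34])),34); print(r)
go(511.2,404.9,16,176.9)
```

```text
((509.9731140136719, 406.20770263671875), (62.608551025390625, 63.23440170288086), 85.42811584472656)
shift [0.0008 0.0005 0.1755] yaw 177.0 wz 0.1
```

>>> {"name": "carry_out", "arguments": {
  "deltas": [0,0,0,0,0,0.04,-1,0,0,0,0.001,0,0.05,-1,0,0,0,0,0,0.05,-1,0,0,0,0,0,0.025,-1,0,0,0,0,0,0.012,-1,0,0,0,0,0,0,-1,0,0,0,0,0,0,-0.5,0,0,0,0,0,0,-0.3,0,0,0,0,0,0,0,0,0,0,0,0,0,1,0,0,0,0,0,0,1,0,0,0,0,0,0,1]
}}

```text
clock: 31.9
eef_pos: [512.0, 406.3, 17.3]
tool_rot: [3.14, 0.002, 3.088]
force: [-0.4, -1.6, 7.3]
width: 60.1
gripper_force: 66.7
```

Run:
```python
from h import *
im=cv2.imread("pics/top0.png"); c=ctrl.calibration("top")
m=im.min(2)>200; print("square tray floor",rect(c,blob(m,(311,188)),3))
go(625.3,39.2,180)
```

```text
square tray floor ((625.0460205078125, 39.24201965332031), (84.07451629638672, 82.66427612304688), 72.120361328125)
shift [-0.133  -0.3603 -0.163 ] yaw 177.0 wz None
```

>>> {"name": "carry_out", "arguments": {
  "deltas": [0,0,0,0,0,-0.01,1,0,0,0,0,0,-0.02,1,0,0,0,0,0,-0.05,1,0,0,0,0,0,-0.05,1,0,0,0,-0.01,-0.028,-0.03,1,0,0,0,-0.018,-0.05,0,1,0,0,0,-0.018,-0.05,0,1,0,0,0,-0.018,-0.05,0,1,0,0,0,-0.018,-0.05,0,1,0,0,0,-0.018,-0.05,0,1,0,0,0,-0.015,-0.04,0,1,0,0,0,-0.01,-0.025,0,1]
}}

```text
clock: 33.4
eef_pos: [618.4, 53.0, 176.4]
tool_rot: [-3.14, 0.001, 3.085]
force: [0.0, 1.8, -2.0]
width: 60.4
gripper_force: 66.0
```

>>> {"name": "carry_out", "arguments": {
  "deltas": [0,0,7.4,0,0,0,1,0,0,7.4,0,0,0,1,0,0,0,0,0,0,1,0,0,0,0,0,0,1]
}}

```text
clock: 33.9
eef_pos: [617.8, 56.5, 176.0]
tool_rot: [3.141, 0.001, 2.833]
force: [0.4, 0.9, -1.5]
width: 60.6
gripper_force: 66.0
```

Run:
```python
from h import *
c=ctrl.calibration("wrist"); im=ctrl.get_image("wrist")[:,:,::-1]
cv2.imwrite("pics/w12.png",im); np.savez("w12.npz",**c)
hsv=cv2.cvtColor(im,cv2.COLOR_BGR2HSV)
t=np.array([625.3,39.2]); a=np.radians(-17.7)
print("pred corners",[proj(c,[*(t+np.array([[np.cos(a),-np.sin(a)],[np.sin(a),np.cos(a)]])@[u,v]),8]).round(0) for u,v in((-44,-44),(-44,44),(44,44),(44,-44))])
go(625.3,39.2,8,162.2)
```

```text
pred corners [array([262., 189.]), array([356., 189.]), array([354., 276.]), array([267., 276.])]
shift [-0.0124 -0.0142  0.1678] yaw 162.3 wz 0.1
```

View pics/w12.png

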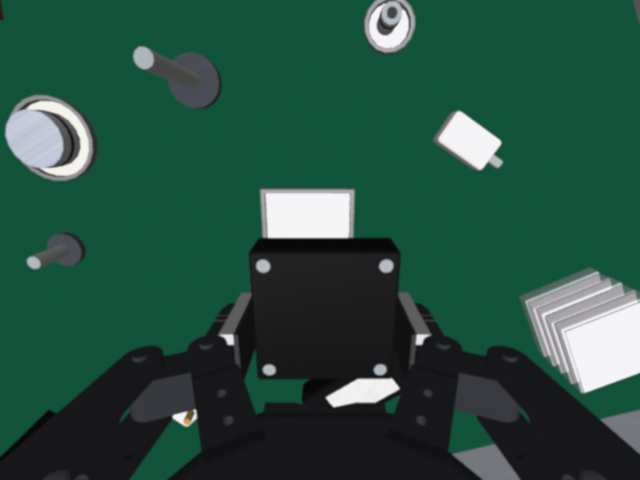

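The square tray's far corners are at (261,189) and (355,189), within 1 px of the prediction. The plate is held level and aligned, with its screws at (263,266), (386,266), (380,370) and (269,370).

Run:
```python
from h import *
c=dict(np.load("w12.npz")); s=ctrl.read_state(); e=s["eef_pos"]
k=ray(c,[[263,266],[386,266],[380,370],[269,370]],e[2]+16.7)[:,:2]; print(k.mean(0),e)
go(*(np.array([625.0,39.0])-k.mean(0)+e[:2]),8.3,162.2)
```

```text
[617.19005033  56.39114331] [617.72637248  56.49233609 175.75894999]
shift [-0.0127 -0.0142  0.1675] yaw 162.3 wz 0.1
```

>>> {"name": "carry_out", "arguments": {
  "deltas": [0,0,0,-0.007,-0.008,0.03,1,0,0,0,-0.006,-0.006,0.04,1,0,0,0,0,0,0.04,1,0,0,0,0,0,0.03,1,0,0,0,0,0,0.012,1,0,0,0,0,0,0.006,1,0,0,0,0,0,0.003,1,0,0,0,0,0,0,1,0,0,0,0,0,0,1]
}}

```text
clock: 35.08
eef_pos: [626.4, 39.1, 15.2]
tool_rot: [3.141, 0.001, 2.83]
force: [0.4, 0.2, -1.5]
width: 60.4
gripper_force: 65.9
```

>>> {"name": "carry_out", "arguments": {
  "deltas": [0,0,0,0,0,0.003,1,0,0,0,0,0,0.002,1,0,0,0,0,0,0.001,1,0,0,0,0,0,0.001,1,0,0,0,0,0,0,1,0,0,0,0,0,0,1]
}}

```text
clock: 35.83
eef_pos: [625.7, 39.0, 8.4]
tool_rot: [-3.141, 0.0, 2.83]
force: [-2.9, -1.2, 7.1]
width: 60.0
gripper_force: 66.9
```

In contact with the floor; releasing and rising.

>>> {"name": "carry_out", "arguments": {
  "deltas": [0,0,0,0,0,0,-0.2,0,0,0,0,0,0,-0.6,0,0,0,0,0,0,-1,0,0,0,0,0,0,-1,0,0,0,0,0,0,-1,0,0,0,0,0,-0.02,-1,0,0,0,0,0,-0.05,-1,0,0,0,0,0,-0.05,-1,0,0,0,0,0,-0.05,-1,0,0,0,0,0,0,-1,0,0,0,0,0,0,-1]
}}

```text
clock: 37.2
eef_pos: [625.6, 38.7, 178.0]
tool_rot: [-3.141, 0.001, 2.83]
force: [0.7, 0.0, 0.3]
width: 85.3
gripper_force: 0.0
```

Run:
```python
from h import *
c=ctrl.calibration("wrist"); im=ctrl.get_image("wrist")[:,:,::-1]
cv2.imwrite("pics/w13.png",im); hsv=cv2.cvtColor(im,cv2.COLOR_BGR2HSV)
u=proj(c,[625,39,25])
print("plate",rect(c,blob((im.max(2)<110)&(hsv[...,1]<90),u),25))
print("tray",rect(c,blob(hsv[...,1]<90,u),8))
i2=cv2.imread("pics/w7.png")
```

```text
plate ((623.151611328125, 39.53671646118164), (59.233123779296875, 61.210140228271484), 72.13017272949219)
tray ((624.93310546875, 36.824790954589844), (89.75212097167969, 89.29548645019531), 72.12589263916016)
```

```bash
python3 -c "
from cell import ctrl
print(ctrl.finish_job())"
```

```text
the job is handed in; nothing more can be done
None
```

I handed the job in at about 37 s of arm time: all four parts looked flat and upright in their own trays in the wrist views after release, and both posts were still standing when last seen (just before the plate went down), but the hand-in returned no verdict.

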